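# Re-rack the returned socket set by size

### The arm

A 6-joint arm with a two-finger parallel gripper is mounted at the origin on a cart in front of the work surface, level with it; the furniture and walls round the work are solid. World frame = base frame: x ahead of the robot, y to its left, z up, the work surface at z = 0. Lengths are in m, angles in rad, forces in N, time in s.
With the tool pointing down it reaches from about 0.425 to 0.95 m from the base axis. Payload 3.5 kg.
Tool frame: the origin (TCP) lies at the very end of the fingers, on their centre line; the grasp point (between the pads) lies ctrl.tcp_to_grasp behind it (ctrl.tcp_to_grasp is the distance from the TCP to the grasp point, in m); z points along the fingers, y is the line along which they close (so a half turn about z gives the same grasp; the last joint's range is limited). The gripper opens to 85 mm and grips with 20 to 120 N. Pads are 22 mm wide; open, the fingers measure 114 mm over their backs; the gripper's body (76 mm by 85 mm) begins 54 mm behind the grasp point. The pads swing forward as they close: fully open they stand 13 mm farther back than shut.
Start: joints at [-1.257, 0.286, 1.577, -0, 1.279, -0.15], TCP at [0.302, -0.604, 0.231] pointing down, gripper open.
Joint ranges: [-2.77, 2.77], [-0.9, 2.22], [0.21, 2.48], [-1.53, 4.67], [0.24, 2.81], [-2.84, 2.84]. Speed limits (rad/s): [2.79, 2.79, 3.14, 3.14, 3.14, 3.14].

### API

Orientations are given as a unit quaternion [x, y, z, w].
In Python, from plant import ctrl gives the robot as it stands.
- The arm moves only by the shell command python3 -m inch 'ROWS' [FORCE]. ROWS is JSON, a list of rows, each an object with "slide": the shift along the tool's x, y, z in cm, a list of three; "turn": the turn about the tool's z in rad; "grip": the finger opening in cm, from 0 to 8.54. A call has 1 to 20 rows; each row is the pose to reach, as a shift and turn from the pose commanded when the call began, along the tool's axes at that moment; what a row does not reach only later rows make up. A row lasts 1/10 s, in which the tool goes at most 50 mm and 8.59 degrees, less where a joint would pass 70% of its speed; a pose out of reach is approached as far as the arm can. A call with a gripper value outside its range is refused whole. The fingers move at their own pace and stop on an object; FORCE is the grip in N (left out, the last holds). Time passes only in rows, so rows that repeat a pose let the fingers close. It gives the time, the measured TCP pose, the force, the opening and the grip force at its end, in the units of the state.
- ctrl.get_state(): the state, without advancing time (a new reading comes with each control period).
- ctrl.read_camera(name): name is "side" or "top" or "wrist"; returns (picture, depth): 400x640x3 uint8, red, green, blue; 400x640 float32, m along the optical axis (not along the pixel's ray), 0 where there is no reading.
- ctrl.camera_info(name): a dict with "K" (3x3 intrinsics, pixels), "camera_from_world" (4x4, takes a point from world to camera coordinates); the wrist camera has in their place "T_tool_cam" (4x4, takes a point from camera to tool coordinates, whose origin is the TCP and whose axes are the flange's). Camera axes: x right, y down, z forward; pixel columns grow to the right and rows downward; lengths in m; the calibration is good to about 2 mm. A picture is of the moment at which its call begins: read the wrist's pose just before it. camera_info takes no time and is no camera call.
- ctrl.sign_off(): hands the job in; it is judged then, once.
The state is a dict: "time": time; "qpos": joint angles; "dq": joint speeds; "joint_efforts": joint torques, N m; "eef_pos": TCP position; "tcp_rot": TCP orientation; "contact_force": force on the tool from outside, world axes, zero at the start; "wrist_torque": the same for the moment, N m; "opening": opening from 0.0 (shut) to 1.0 (fully open); "finger_force": force on a finger pad.
Only numpy, scipy, OpenCV 4.12 (cv2) and the standard library are available. Lean on these libraries where they do the work, as an engineer would, in place of code of your own. Each camera call takes 0.05 s, during which the arm holds its last target. There are 200 camera calls.

### The job

The returned socket set is still in its carrying rack: press the rack's lift lever fully down so that the four sockets rise out of their pockets, then move each socket to the cup of its own size on the low bench rack (smallest socket in the smallest cup, and so on). Leave all four upright, seated on the floor of their cups and released.

Things in the scene. Friction and masses are not known exactly. Their poses are not given: they have to be found in the camera images.
- socket_16_centre (a point): centre (25 mm above its underside) of the smallest socket: a loose bright steel wrench socket, 16 mm outside diameter, 50 mm tall, upright with a hexagonal hole facing up; z axis up. At the start it stands in a pocket of the black carrying rack with its top 2 mm below the rack's flat top, which is 60 mm above the bench (pocket 2 mm wider than the socket all round). With the lever fully down it has risen 32 mm: top 90 mm above the bench, 30 mm proud of the rack.
- socket_24_centre (a point): centre (25 mm above its underside) of the second smallest socket: a loose bright steel wrench socket, 24 mm outside diameter, 50 mm tall, upright with a hexagonal hole facing up; z axis up. At the start it stands in a pocket of the black carrying rack with its top 2 mm below the rack's flat top, which is 60 mm above the bench (pocket 2 mm wider than the socket all round). With the lever fully down it has risen 32 mm: top 90 mm above the bench, 30 mm proud of the rack.
- socket_32_centre (a point): centre (25 mm above its underside) of the second largest socket: a loose bright steel wrench socket, 32 mm outside diameter, 50 mm tall, upright with a hexagonal hole facing up; z axis up. At the start it stands in a pocket of the black carrying rack with its top 2 mm below the rack's flat top, which is 60 mm above the bench (pocket 2 mm wider than the socket all round). With the lever fully down it has risen 32 mm: top 90 mm above the bench, 30 mm proud of the rack.
- socket_40_centre (a point): centre (25 mm above its underside) of the largest socket: a loose bright steel wrench socket, 40 mm outside diameter, 50 mm tall, upright with a hexagonal hole facing up; z axis up. At the start it stands in a pocket of the black carrying rack with its top 2 mm below the rack's flat top, which is 60 mm above the bench (pocket 2 mm wider than the socket all round). With the lever fully down it has risen 32 mm: top 90 mm above the bench, 30 mm proud of the rack.
- cup_16_floor (a point): centre of the inner floor of the cup for the 16 mm socket, the smallest of the four grey round cups on the low aluminium rack: bore 22 mm, flaring over the top 6 mm to 28 mm at the mouth; floor 14 mm and rim 32 mm above the bench (18 mm deep); z axis up. The cups stand 56 mm apart, centre to centre, in a row along the rack, in any order.
- cup_24_floor (a point): centre of the inner floor of the cup for the 24 mm socket, the second smallest of the four grey round cups on the low aluminium rack: bore 30 mm, flaring over the top 6 mm to 36 mm at the mouth; floor 14 mm and rim 32 mm above the bench (18 mm deep); z axis up. The cups stand 56 mm apart, centre to centre, in a row along the rack, in any order.
- cup_32_floor (a point): centre of the inner floor of the cup for the 32 mm socket, the second largest of the four grey round cups on the low aluminium rack: bore 38 mm, flaring over the top 6 mm to 44 mm at the mouth; floor 14 mm and rim 32 mm above the bench (18 mm deep); z axis up. The cups stand 56 mm apart, centre to centre, in a row along the rack, in any order.
- cup_40_floor (a point): centre of the inner floor of the cup for the 40 mm socket, the largest of the four grey round cups on the low aluminium rack: bore 46 mm, flaring over the top 6 mm to 52 mm at the mouth; floor 14 mm and rim 32 mm above the bench (18 mm deep); z axis up. The cups stand 56 mm apart, centre to centre, in a row along the rack, in any order.
- lift_lever (a joint): angle of the lift lever on the carrying rack: 0 = up (start), 0.6 = fully down. Pushing it down raises the bar under all four pockets by 53 mm per rad; it takes 8 to 15 N at the grip and stays where it is left (stiff hinge). The sockets stand 56 mm apart; the lever is at the right-hand end of their row (seen from the robot), in line with it. The bench rack stands just behind, roughly parallel.
- lever_grip (a point): centre of the lever's round black rubber crossbar: 56 mm long (across the rack), 20 mm thick, horizontal. It is about 95 mm above the bench at the start and 37 mm when the lever is fully down, and moves 9 mm outward, away from the row of sockets, on the way (100 mm from the hinge). The point's x axis lies along the crossbar, across the row of sockets; its y axis points at the start from the grip toward the sockets (horizontal while up).
Not all that is in view belongs to the job. Leave any pink or purple look-alike of the part that bears socket_32_centre alone.

How it is judged:
On the way:
1. the lift lever is pressed fully down (0.55 rad or more) while all four sockets are still in the carrying rack (value of joint lift_lever above 0.55 rad and horizontal distance between socket_16_centre and cup_16_floor above 0.05 m and horizontal distance between socket_24_centre and cup_24_floor above 0.05 m and horizontal distance between socket_32_centre and cup_32_floor above 0.05 m and horizontal distance between socket_40_centre and cup_40_floor above 0.05 m), for 0.2 s.
At the end, for the whole second after the job is handed in: Every socket stands in the cup of its own size: its axis within 10 mm of the cup's centre, its underside within 5 mm of the cup floor, upright within 0.15 rad, released and at rest (horizontal distance between socket_16_centre and cup_16_floor below 0.01 m and z of socket_16_centre in the frame of cup_16_floor between 0.02 and 0.03 m and angle between each of socket_16_centre, socket_24_centre, socket_32_centre, socket_40_centre's own z axis and vertical below 0.15 rad and horizontal distance between socket_24_centre and cup_24_floor below 0.01 m and z of socket_24_centre in the frame of cup_24_floor between 0.02 and 0.03 m and horizontal distance between socket_32_centre and cup_32_floor below 0.01 m and z of socket_32_centre in the frame of cup_32_floor between 0.02 and 0.03 m and horizontal distance between socket_40_centre and cup_40_floor below 0.01 m and z of socket_40_centre in the frame of cup_40_floor between 0.02 and 0.03 m); the robot touches nothing.
It also fails if it takes over 102 s, if anything falls off the work surface, if the arm or the gripper's body presses on something with over 40 N, if the wrist force passes 120 N, or if a joint passes its speed limit or range.

## Working session

There is one attempt and no reset: what is moved stays moved. The work goes in short steps, Python scripts to look and compute and a shell command to move; the robot and the scene stay as the last step left them, time stands still between calls to the robot, and variables do not carry over. Pictures are saved under pics/ and viewed, at most 14 in all, crops included, and the job is handed in when it is done.

```bash
mkdir -p pics; ls
python3 - <<'E'
from plant import ctrl
import cv2,numpy as np
s=ctrl.get_state();print(s, ctrl.tcp_to_grasp)
for n in ["top","side"]:
    p,d=ctrl.read_camera(n);cv2.imwrite(f"pics/{n}0.png",p[:,:,::-1]);np.save(f"pics/{n}0.npy",d)
    print(n,ctrl.camera_info(n))
print(ctrl.camera_info("wrist"))
E
```

```text
pics
{'time': 0.0, 'qpos': array([-1.25700056e+00,  2.87160375e-01,  1.57819119e+00, -5.98281897e-06,
        1.27863198e+00, -1.49987808e-01]), 'dq': array([-0.00027549, -0.00082306, -0.00047161, -0.00224308,  0.00187164,
        0.0002395 ]), 'joint_efforts': array([-3.69330692e-04, -4.05986738e+01, -2.92624390e+01, -2.32682041e-04,
        5.69376047e-03, -1.14313917e-05]), 'eef_pos': array([ 0.3017743 , -0.60303548,  0.22994305]), 'tcp_rot': array([ 9.73232474e-01,  2.29819761e-01, -1.00656246e-04, -1.19120288e-03]), 'contact_force': array([-0.28839638,  0.23292524, -0.29217241]), 'wrist_torque': array([-0.05318534,  0.0595806 , -0.02554364]), 'finger_force': 0.0, 'opening': 1.001588962996122} 0.0187
top {'K': array([[396.52895022,   0.        , 318.46346739],
       [  0.        , 396.52895022, 204.95454875],
       [  0.        ,   0.        ,   1.        ]]), 'camera_from_world': array([[ 0.01971868, -0.99975375,  0.01017901, -0.01025761],
       [-0.99766595, -0.02034116, -0.06518355,  0.49150618],
       [ 0.06537455, -0.00886992, -0.99782137,  0.90275009],
       [ 0.      
[... 295 characters left out ...]
      [-0.10380167, -0.62412492, -0.77439867,  0.15488137],
       [ 0.09859067,  0.76831316, -0.63243558,  1.14905074],
       [ 0.        ,  0.        ,  0.        ,  1.        ]])}
{'K': array([[323.4696749 ,   0.        , 312.4356865 ],
       [  0.        , 323.4696749 , 198.75916537],
       [  0.        ,   0.        ,   1.        ]]), 'T_tool_cam': array([[-4.62058790e-04, -9.45834051e-01, -3.24650174e-01,
         8.34599878e-02],
       [ 9.99999420e-01, -7.52977176e-04,  7.70469109e-04,
        -5.21606774e-04],
       [-9.73190090e-04, -3.24649629e-01,  9.45833850e-01,
        -1.43239800e-01],
       [ 0.00000000e+00,  0.00000000e+00,  0.00000000e+00,
         1.00000000e+00]])}
```

View pics/top0.png

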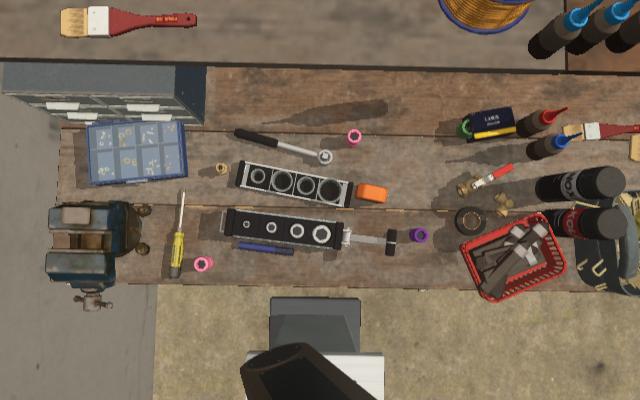

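View pics/side0.png

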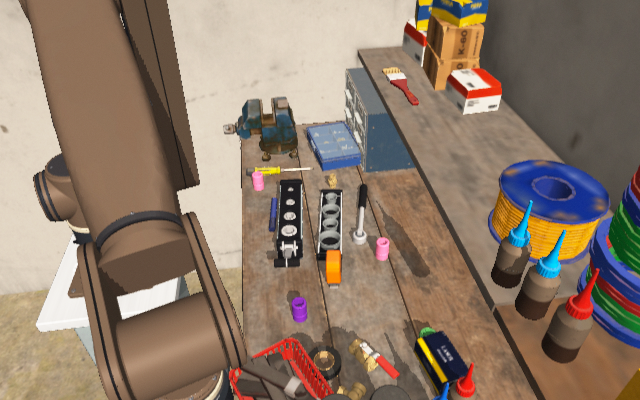

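The top view shows the carrying rack at (235–345, 210–245), with sockets at about (246,224), (271,227), (297,230) and (321,233). The lever crossbar is at (391,242). The cups are at about (258,175), (283,181), (306,185) and (330,189). The look-alikes are pink at (354,136) and (203,264), and purple at (419,236). I'll check my choice in a close crop.

```bash
cat > h.py <<'E'
from plant import ctrl
import cv2,numpy as np
from scipy.spatial.transform import Rotation as R
def cam(n):
    i=ctrl.camera_info(n)
    if n=="wrist":
        s=ctrl.get_state();T=np.eye(4);T[:3,:3]=R.from_quat(s['tcp_rot']).as_matrix();T[:3,3]=s['eef_pos']
        return i['K'],T@i['T_tool_cam']
    return i['K'],np.linalg.inv(i['camera_from_world'])
def ray(K,W,u,v,z):
    d=W[:3,:3]@np.linalg.solve(K,[u,v,1.]);o=W[:3,3];return o+d*(z-o[2])/d[2]
def totool(p,z):
    """shift in cm, tool axes, taking TCP to p(x,y) at height z"""
    s=ctrl.get_state();r=R.from_quat(s['tcp_rot'])
    return np.round(r.inv().apply(np.array([p[0],p[1],z])-s['eef_pos'])*100,2)
E
python3 - <<'E'
from h import *
p=cv2.imread('pics/top0.png')
cv2.imwrite('pics/crop0.png',cv2.resize(p[145:265,210:430],None,fx=3.6,fy=3.6,interpolation=cv2.INTER_CUBIC))
K,W=cam('top')
for n,u,v,z in [('s16',246,224,.058),('s24',271,227,.058),('s32',297,230,.058),('s40',321,233,.058),('grip',391,242,.105),('c1',258,175,.032),('c2',283,181,.032),('c3',306,185,.032),('c4',330,189,.032)]:
    print(n,ray(K,W,u,v,z).round(3))
E
```

```text
s16 [0.444 0.159 0.058]
s24 [0.438 0.103 0.058]
s32 [0.433 0.046 0.058]
s40 [ 0.427 -0.007  0.058]
grip [ 0.412 -0.152  0.105]
c1 [0.556 0.139 0.032]
c2 [0.544 0.082 0.032]
c3 [0.536 0.029 0.032]
c4 [ 0.528 -0.026  0.032]
```

View pics/crop0.png

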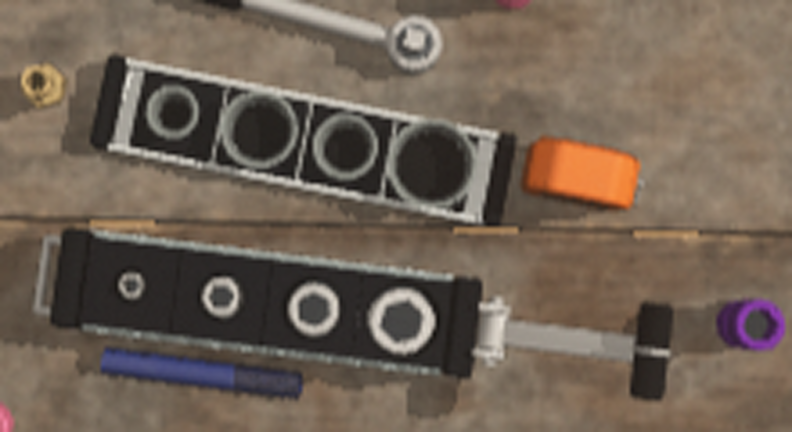

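The crop shows sockets 16, 24, 32, 40 from left to right, all steel. The cups run 16, 32, 24, 40 from left to right. The black crossbar is at crop (652,350), and the purple look-alike is beyond it at crop (752,325). Next I go above the lever.

Run:
```python
from h import *
print(totool((.412,-.152),.20))
```

```text
[ 30.03 -35.41   3.09]
```

```bash
python3 -m inch '[{"slide":[5,-6,0],"turn":-0.14,"grip":0},{"slide":[10,-12,1],"turn":-0.28,"grip":0},{"slide":[15,-18,1.5],"turn":-0.42,"grip":0},{"slide":[20,-24,2],"turn":-0.56,"grip":0},{"slide":[25,-30,3],"turn":-0.7,"grip":0},{"slide":[30,-35.4,3],"turn":-0.85,"grip":0},{"slide":[30,-35.4,3],"turn":-1.0,"grip":0},{"slide":[30,-35.4,3],"turn":-1.0,"grip":0},{"slide":[30,-35.4,3],"turn":-1.0,"grip":0},{"slide":[30,-35.4,3],"turn":-1.0,"grip":0},{"slide":[30,-35.4,3],"turn":-1.0,"grip":0},{"slide":[30,-35.4,3],"turn":-1.0,"grip":0}]' 60
python3 - <<'E'
from h import *
s=ctrl.get_state();print(s['eef_pos'],R.from_quat(s['tcp_rot']).as_matrix()[:,0])
p,d=ctrl.read_camera('wrist');cv2.imwrite('pics/w1.png',p[:,:,::-1])
K,W=cam('wrist');np.savez('pics/w1.npz',d=d,K=K,W=W)
E
```

```text
time: 1.3
eef_pos: [0.4118, -0.1529, 0.2012]
tcp_rot: [0.744, 0.669, -0.0, 0.0]
contact_force: [-0.5, 0.2, -0.6]
opening: 0.006
finger_force: 0.0
[ 0.4118434  -0.15293898  0.20121204] [ 1.05892443e-01  9.94377500e-01 -4.21301624e-04]
```

View pics/w1.png

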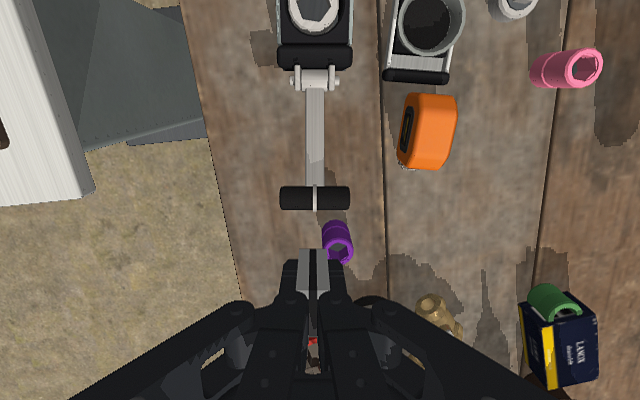

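The wrist view shows the crossbar at (315,198), the 40 socket at (315,10), the 40 cup at (430,25) and purple at (338,243).

Run:
```python
from h import *
f=np.load('pics/w1.npz');print(ray(f['K'],f['W'],315,198,.10),ray(f['K'],f['W'],315,12,.058), f['d'][198,300],ray(f['K'],f['W'],338,232,.05))
g=ray(f['K'],f['W'],315,198,.10);print(totool((g[0],g[1]),.11),totool((g[0],g[1]-.008),.045))
```

```text
[ 0.41347295 -0.15320873  0.1       ] [ 0.42844367 -0.01478552  0.058     ] 0.25294507 [ 0.43114503 -0.20842657  0.05      ]
[0.05 0.16 9.13] [-0.74  0.25 15.63]
```

```bash
python3 -m inch '[{"slide":[0,0.2,4],"turn":0,"grip":0},{"slide":[0,0.2,7],"turn":0,"grip":0},{"slide":[0,0.2,8.8],"turn":0,"grip":0},{"slide":[-0.2,0.2,10],"turn":0,"grip":0},{"slide":[-0.4,0.2,11.2],"turn":0,"grip":0},{"slide":[-0.6,0.2,12.4],"turn":0,"grip":0},{"slide":[-0.7,0.2,13.6],"turn":0,"grip":0},{"slide":[-0.8,0.2,14.6],"turn":0,"grip":0},{"slide":[-0.8,0.2,15.2],"turn":0,"grip":0},{"slide":[-0.8,0.2,15.5],"turn":0,"grip":0},{"slide":[-0.8,0.2,15.5],"turn":0,"grip":0}]'
python3 - <<'E'
from h import *
s=ctrl.get_state();print(s['eef_pos'],s['contact_force'])
E
```

```text
time: 2.45
eef_pos: [0.4148, -0.1652, 0.0486]
tcp_rot: [0.744, 0.668, -0.001, 0.003]
contact_force: [-1.2, -4.6, 5.2]
opening: 0.003
finger_force: 2.8
[ 0.41477348 -0.16522245  0.04859507] [-1.22412682 -4.59490576  5.20242116]
```

```bash
python3 -m inch '[{"slide":[0,0,0.3],"turn":0,"grip":0},{"slide":[0,0,0.6],"turn":0,"grip":0},{"slide":[0,0,0.8],"turn":0,"grip":0},{"slide":[0,0,0.8],"turn":0,"grip":0},{"slide":[0,0,0.8],"turn":0,"grip":0}]'
```

```text
time: 2.95
eef_pos: [0.4154, -0.1653, 0.0456]
tcp_rot: [0.744, 0.668, -0.001, 0.001]
contact_force: [-15.8, 3.6, 41.6]
opening: -0.0
finger_force: 20.6
```

```bash
python3 -m inch '[{"slide":[0,0,-4],"turn":0,"grip":0},{"slide":[0,0,-9],"turn":0,"grip":3},{"slide":[3,-1,-14],"turn":0,"grip":6},{"slide":[8,-2,-19],"turn":0,"grip":6},{"slide":[13,-3,-20.5],"turn":0,"grip":6},{"slide":[18,-4,-20.5],"turn":0,"grip":6},{"slide":[22.5,-4,-20.5],"turn":0,"grip":6},{"slide":[22.5,-4,-20.5],"turn":0,"grip":6},{"slide":[22.5,-4,-20.5],"turn":0,"grip":6},{"slide":[22.5,-4,-20.5],"turn":0,"grip":6}]'
python3 - <<'E'
from h import *
s=ctrl.get_state();print(s['eef_pos'],R.from_quat(s['tcp_rot']).as_matrix()[:,0])
K,W=cam('wrist');p,d=ctrl.read_camera('wrist');cv2.imwrite('pics/w2.png',p[:,:,::-1])
np.savez('pics/w2.npz',d=d,K=K,W=W)
E
```

```text
time: 3.95
eef_pos: [0.3978, 0.0663, 0.2437]
tcp_rot: [0.744, 0.668, 0.0, 0.001]
contact_force: [-0.6, -0.4, -0.2]
opening: 0.699
finger_force: 0.0
[0.39776962 0.06633294 0.24373532] [ 1.06651200e-01  9.94296284e-01 -6.48477168e-04]
```

View pics/w2.png

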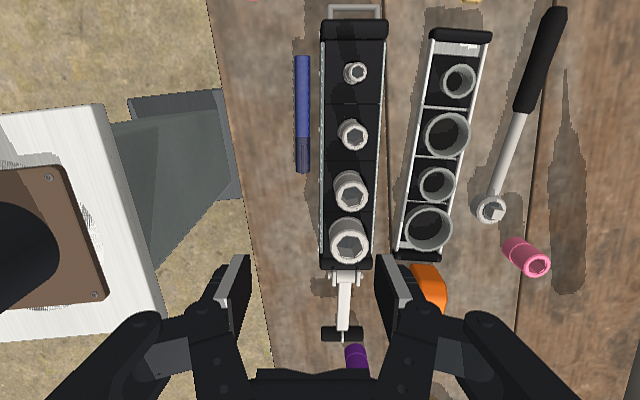

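The sockets are raised and the lever is down. Socket tops are at (355,72), (355,133), (352,190) and (350,241). Cups 16, 32, 24, 40 are at (458,80), (447,135), (437,183) and (427,229). Next I locate the tops and rims from the depth.

```bash
cat >> h.py <<'E'
def world(d,K,W):
    v,u=np.mgrid[:d.shape[0],:d.shape[1]]
    c=np.stack([(u-K[0,2])/K[0,0]*d,(v-K[1,2])/K[1,1]*d,d],-1)
    return c@W[:3,:3].T+W[:3,3]
def blobs(P,d,lo,hi,amin=20,roi=None):
    m=((P[...,2]>lo)&(P[...,2]<hi)&(d>0)).astype(np.uint8)
    if roi: k=np.zeros_like(m);k[roi[1]:roi[3],roi[0]:roi[2]]=1;m*=k
    out=[]
    for c in cv2.findContours(m,cv2.RETR_EXTERNAL,cv2.CHAIN_APPROX_NONE)[0]:
        if cv2.contourArea(c)<amin: continue
        q=P[c[:,0,1],c[:,0,0],:2].astype(np.float32)
        (x,y),r=cv2.minEnclosingCircle(q*1000)
        out.append((np.round([x,y,2*r],1),c[:,0].mean(0).round(0)))
    return out
E
python3 - <<'E'
from h import *
f=np.load('pics/w2.npz');P=world(f['d'],f['K'],f['W'])
for u,v in [(345,60),(340,190),(455,64),(365,100)]: print(P[v,u])
print('sock',*blobs(P,f['d'],.084,.096,roi=(300,40,400,270)),sep='\n')
print('cups',*blobs(P,f['d'],.0275,.037,roi=(395,50,480,260)),sep='\n')
E
```

```text
[0.4391202  0.17041767 0.06181956]
[0.42289572 0.05411589 0.08984556]
[0.56065534 0.15693486 0.01341174]
[0.45549984 0.13301551 0.06257434]
sock
(array([427.2,  -7.1,  40.4]), array([349., 245.]))
(array([433.7,  46.8,  32. ]), array([351., 195.]))
(array([440.2, 103.8,  23.6]), array([354., 136.]))
(array([446.1, 158.6,  15.9]), array([357.,  71.]))
cups
(array([527.4, -25.2,  57.9]), array([428., 229.]))
(array([537. ,  29.6,  43. ]), array([437., 184.]))
(array([547.4,  84.4,  50.6]), array([448., 135.]))
(array([557.4, 140.1,  34.4]), array([459.,  80.]))
```

Run:
```python
from h import *
print(totool((.4272,-.0071),.13),totool((.4272,-.0071),.062))
```

```text
[-6.93  3.72 11.35] [-6.93  3.72 18.15]
```

```bash
python3 -m inch '[{"slide":[-4,2,2],"turn":0,"grip":6.5},{"slide":[-6.9,3.7,6],"turn":0,"grip":6.5},{"slide":[-6.9,3.7,11],"turn":0,"grip":6.5},{"slide":[-6.9,3.7,11],"turn":0,"grip":6.5},{"slide":[-6.9,3.7,11],"turn":0,"grip":6.5},{"slide":[-6.9,3.7,11],"turn":0,"grip":6.5}]' 60
python3 - <<'E'
from h import *
print(totool((.4272,-.0071),.062))
K,W=cam('wrist');p,d=ctrl.read_camera('wrist');cv2.imwrite('pics/w3.png',p[:,:,::-1])
P=world(d,K,W);print(*blobs(P,d,.084,.096),sep='\n')
E
```

```text
time: 4.6
eef_pos: [0.4283, -0.0063, 0.1358]
tcp_rot: [0.744, 0.668, 0.001, 0.002]
contact_force: [-0.3, -0.8, -0.0]
opening: 0.762
finger_force: 0.0
[-0.09 -0.12  7.38]
(array([427.4,  -7.2,  40.4]), array([311., 226.]))
(array([433.6,  46.7,  31.9]), array([312., 142.]))
(array([440.2, 103.6,  23.9]), array([313.,  34.]))
```

View pics/w3.png

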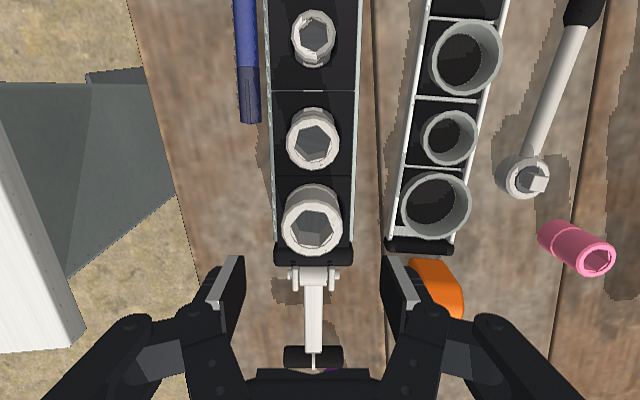

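The 40 socket's top at (315,228) lies on the finger centre line, and the measurement agrees with the earlier one. Descend and grip.

```bash
python3 -m inch '[{"slide":[-0.1,-0.1,3],"turn":0,"grip":6},{"slide":[-0.1,-0.1,5.5],"turn":0,"grip":6},{"slide":[-0.1,-0.1,7.3],"turn":0,"grip":6},{"slide":[-0.1,-0.1,7.3],"turn":0,"grip":6},{"slide":[-0.1,-0.1,7.3],"turn":0,"grip":3.5},{"slide":[-0.1,-0.1,7.3],"turn":0,"grip":3},{"slide":[-0.1,-0.1,7.3],"turn":0,"grip":3},{"slide":[-0.1,-0.1,7.3],"turn":0,"grip":3},{"slide":[-0.1,-0.1,7.3],"turn":0,"grip":3},{"slide":[-0.1,-0.1,7.3],"turn":0,"grip":3}]' 50
```

```text
time: 5.65
eef_pos: [0.4276, -0.0068, 0.0627]
tcp_rot: [0.744, 0.668, 0.001, 0.002]
contact_force: [-0.5, 1.2, 5.9]
opening: 0.454
finger_force: 49.9
```

```bash
python3 -m inch '[{"slide":[0,0,-2.5],"turn":0,"grip":3},{"slide":[0,0,-5],"turn":0,"grip":3},{"slide":[0,0,-7],"turn":0,"grip":3},{"slide":[0,1,-7.5],"turn":0,"grip":3},{"slide":[-0.3,4,-7.5],"turn":0,"grip":3},{"slide":[-0.7,7,-7.5],"turn":0,"grip":3},{"slide":[-0.7,10.1,-7.5],"turn":0,"grip":3},{"slide":[-0.7,10.1,-7.5],"turn":0,"grip":3},{"slide":[-0.7,10.1,-7.5],"turn":0,"grip":3},{"slide":[-0.7,10.1,-7.5],"turn":0,"grip":3}]'
python3 - <<'E'
from h import *
print(totool((.5274,-.0252),.037), ctrl.get_state()['eef_pos'])
K,W=cam('wrist');p,d=ctrl.read_camera('wrist');cv2.imwrite('pics/w4.png',p[:,:,::-1])
z=ctrl.get_state()['eef_pos'][2];print(*blobs(world(d,K,W),d,z+.02,z+.034,roi=(200,100,430,320)),sep='\n')
E
```

```text
time: 6.65
eef_pos: [0.5242, -0.0239, 0.1342]
tcp_rot: [0.744, 0.668, -0.001, -0.001]
contact_force: [-0.6, 0.6, -2.0]
opening: 0.455
finger_force: 53.9
[-0.1   0.36  9.72] [ 0.52415723 -0.02390004  0.13420728]
(array([524.3, -17.2,  66.1]), array([313., 286.]))
```

View pics/w4.png

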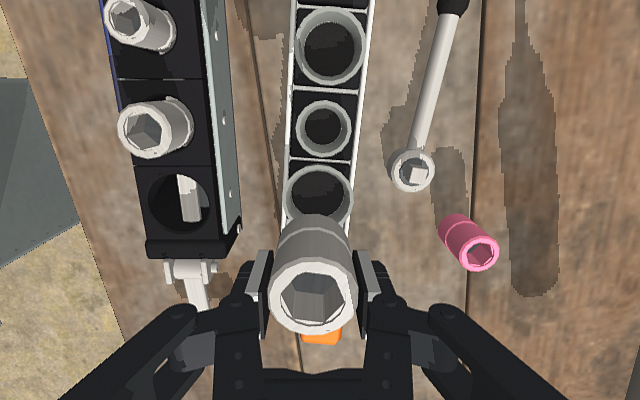

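The 40 socket is held centred at (313,285), above its cup at (318,195 and below). I'll lower part way and check the settled position.

```bash
python3 -m inch '[{"slide":[0,0.1,3],"turn":0,"grip":3},{"slide":[0,0.1,6],"turn":0,"grip":3},{"slide":[0,0.1,6],"turn":0,"grip":3},{"slide":[0,0.1,6],"turn":0,"grip":3}]'; python3 -c "
from h import *
print(totool((.5274,-.0252),.037))"
```

```text
time: 7.1
eef_pos: [0.5255, -0.0241, 0.0753]
tcp_rot: [0.744, 0.668, -0.0, -0.001]
contact_force: [0.6, 0.7, -1.6]
opening: 0.453
finger_force: 53.9
[-0.09  0.21  3.83]
```

```bash
python3 -m inch '[{"slide":[0,0.2,1.2],"turn":0,"grip":3},{"slide":[0,0.2,2.2],"turn":0,"grip":3},{"slide":[0,0.2,3.2],"turn":0,"grip":3},{"slide":[0,0.2,3.8],"turn":0,"grip":3},{"slide":[0,0.2,3.8],"turn":0,"grip":3},{"slide":[0,0.2,3.8],"turn":0,"grip":3}]'
```

```text
time: 7.7
eef_pos: [0.5284, -0.0246, 0.0371]
tcp_rot: [0.744, 0.668, 0.0, 0.0]
contact_force: [0.2, -0.0, -1.8]
opening: 0.448
finger_force: 54.0
```

```bash
python3 -m inch '[{"slide":[0,0,0.05],"turn":0,"grip":5.5},{"slide":[0,0,0.05],"turn":0,"grip":5.5},{"slide":[0,0,0.05],"turn":0,"grip":5.5},{"slide":[0,0,0.05],"turn":0,"grip":5.5},{"slide":[0,0,-2.5],"turn":0,"grip":5.5},{"slide":[0,0,-6],"turn":0,"grip":5.5},{"slide":[0,0,-10],"turn":0,"grip":5.5},{"slide":[2,-3,-11],"turn":0,"grip":5.5},{"slide":[4,-7,-11],"turn":0,"grip":5.5},{"slide":[6.1,-10.2,-11],"turn":0,"grip":5.5},{"slide":[6.1,-10.2,-11],"turn":0,"grip":5.5},{"slide":[6.1,-10.2,-10],"turn":0,"grip":5.5},{"slide":[6.1,-10.2,-10],"turn":0,"grip":5.5},{"slide":[6.1,-10.2,-10],"turn":0,"grip":5.5}]'
python3 - <<'E'
from h import *
print(totool((.4337,.0468),.0625))
K,W=cam('wrist');p,d=ctrl.read_camera('wrist');cv2.imwrite('pics/w5.png',p[:,:,::-1])
P=world(d,K,W);print(*blobs(P,d,.084,.096),sep='\n');print(*blobs(P,d,.06,.068,roi=(390,30,560,380)),sep='\n')
E
```

```text
time: 9.1
eef_pos: [0.4339, 0.0465, 0.1369]
tcp_rot: [0.744, 0.668, -0.0, -0.0]
contact_force: [-0.2, -0.6, -0.4]
opening: 0.644
finger_force: 0.0
[ 0.03 -0.02  7.44]
(array([433.7,  46.8,  32.3]), array([313., 224.]))
(array([440.2, 103.7,  23.9]), array([313., 135.]))
(array([446. , 158.7,  15.9]), array([313.,  30.]))
(array([ 526.6, -117. ,   27. ]), array([437., 375.]))
(array([527.8, -24.7,  40.2]), array([442., 283.]))
```

The 40 socket is seated (top at 64 mm, within 1 mm of centre). Now the 32.

```bash
python3 -m inch '[{"slide":[0,0,3],"turn":0,"grip":5.5},{"slide":[0,0,5.5],"turn":0,"grip":5.5},{"slide":[0,0,7.4],"turn":0,"grip":5.5},{"slide":[0,0,7.4],"turn":0,"grip":5.5},{"slide":[0,0,7.4],"turn":0,"grip":2.5},{"slide":[0,0,7.4],"turn":0,"grip":2.2},{"slide":[0,0,7.4],"turn":0,"grip":2.2},{"slide":[0,0,7.4],"turn":0,"grip":2.2},{"slide":[0,0,7.4],"turn":0,"grip":2.2},{"slide":[0,0,7.4],"turn":0,"grip":2.2}]' 50
python3 -c "
from h import *
print(totool((.5474,.0845),.036))"
```

```text
time: 10.15
eef_pos: [0.4346, 0.0468, 0.0646]
tcp_rot: [0.744, 0.668, 0.001, 0.001]
contact_force: [0.1, -0.8, 4.3]
opening: 0.361
finger_force: 49.6
[ 4.96 10.8   2.89]
```

```bash
python3 -m inch '[{"slide":[0,0,-2.5],"turn":0,"grip":2.2},{"slide":[0,0,-5],"turn":0,"grip":2.2},{"slide":[0,0,-7.2],"turn":0,"grip":2.2},{"slide":[1,1,-7.5],"turn":0,"grip":2.2},{"slide":[2.5,4,-7.5],"turn":0,"grip":2.2},{"slide":[4,7.5,-7.5],"turn":0,"grip":2.2},{"slide":[5,10.8,-7.5],"turn":0,"grip":2.2},{"slide":[5,10.8,-7.5],"turn":0,"grip":2.2},{"slide":[5,10.8,-5],"turn":0,"grip":2.2},{"slide":[5,10.8,-1.5],"turn":0,"grip":2.2},{"slide":[5,10.8,-1.5],"turn":0,"grip":2.2},{"slide":[5,10.8,-1.5],"turn":0,"grip":2.2}]'
python3 -c "
from h import *
print(totool((.5474,.0845),.038))"
```

```text
time: 11.35
eef_pos: [0.5446, 0.0855, 0.0768]
tcp_rot: [0.744, 0.668, -0.001, -0.001]
contact_force: [-0.2, -0.3, -1.4]
opening: 0.359
finger_force: 51.4
[-0.07  0.31  3.88]
```

```bash
python3 -m inch '[{"slide":[-0.1,0.25,1.2],"turn":0,"grip":2.2},{"slide":[-0.1,0.25,2.2],"turn":0,"grip":2.2},{"slide":[-0.1,0.25,3.2],"turn":0,"grip":2.2},{"slide":[-0.1,0.25,3.8],"turn":0,"grip":2.2},{"slide":[-0.1,0.25,3.8],"turn":0,"grip":2.2},{"slide":[-0.1,0.25,3.8],"turn":0,"grip":2.2}]'
```

```text
time: 11.95
eef_pos: [0.5485, 0.0839, 0.0403]
tcp_rot: [0.744, 0.668, -0.0, -0.0]
contact_force: [-0.5, 0.6, -2.4]
opening: 0.355
finger_force: 51.5
```

```bash
python3 -m inch '[{"slide":[0,0,0.15],"turn":0,"grip":2.2},{"slide":[0,0,0.15],"turn":0,"grip":2.2},{"slide":[0,0,0.15],"turn":0,"grip":5},{"slide":[0,0,0.15],"turn":0,"grip":5},{"slide":[0,0,0.15],"turn":0,"grip":5},{"slide":[0,0,0.15],"turn":0,"grip":5},{"slide":[0,0,-2.5],"turn":0,"grip":5},{"slide":[0,0,-6],"turn":0,"grip":5},{"slide":[0,0,-10],"turn":0,"grip":5},{"slide":[0.3,-3,-11],"turn":0,"grip":5},{"slide":[0.6,-7,-11],"turn":0,"grip":5},{"slide":[0.8,-11,-11],"turn":0,"grip":5},{"slide":[0.8,-11,-11],"turn":0,"grip":5},{"slide":[0.8,-11,-9.8],"turn":0,"grip":5},{"slide":[0.8,-11,-9.8],"turn":0,"grip":5},{"slide":[0.8,-11,-9.8],"turn":0,"grip":5}]'
python3 - <<'E'
from h import *
print(totool((.4402,.1037),.0635))
K,W=cam('wrist');p,d=ctrl.read_camera('wrist');cv2.imwrite('pics/w6.png',p[:,:,::-1])
P=world(d,K,W);print(*blobs(P,d,.084,.096),sep='\n');print(*blobs(P,d,.06,.068,roi=(390,30,560,380)),sep='\n')
E
```

```text
time: 13.55
eef_pos: [0.4408, 0.1034, 0.138]
tcp_rot: [0.744, 0.668, -0.0, -0.0]
contact_force: [-0.3, -0.0, -0.3]
opening: 0.585
finger_force: 0.0
[ 0.03 -0.06  7.45]
(array([440.1, 103.7,  24.5]), array([312., 223.]))
(array([446. , 158.7,  15.9]), array([312., 138.]))
(array([547.8,  83.9,  33. ]), array([460., 219.]))
```

The 32 is seated. Now the 24.

```bash
python3 -m inch '[{"slide":[0,0,3],"turn":0,"grip":4.8},{"slide":[0,0,5.5],"turn":0,"grip":4.8},{"slide":[0,-0.1,7.5],"turn":0,"grip":4.8},{"slide":[0,-0.1,7.5],"turn":0,"grip":4.8},{"slide":[0,-0.1,7.5],"turn":0,"grip":1.6},{"slide":[0,-0.1,7.5],"turn":0,"grip":1.4},{"slide":[0,-0.1,7.5],"turn":0,"grip":1.4},{"slide":[0,-0.1,7.5],"turn":0,"grip":1.4},{"slide":[0,-0.1,7.5],"turn":0,"grip":1.4},{"slide":[0,-0.1,7.5],"turn":0,"grip":1.4}]' 50
python3 -c "
from h import *
print(totool((.537,.0296),.0375))"
```

```text
time: 14.6
eef_pos: [0.4404, 0.1037, 0.0647]
tcp_rot: [0.744, 0.668, 0.001, 0.001]
contact_force: [1.0, -0.5, 5.0]
opening: 0.267
finger_force: 49.3
[-6.34 10.39  2.75]
```

```bash
python3 -m inch '[{"slide":[0,0,-2.5],"turn":0,"grip":1.4},{"slide":[0,0,-5],"turn":0,"grip":1.4},{"slide":[0,0,-7.2],"turn":0,"grip":1.4},{"slide":[-1,1,-7.5],"turn":0,"grip":1.4},{"slide":[-2.5,4,-7.5],"turn":0,"grip":1.4},{"slide":[-4.5,7.5,-7.5],"turn":0,"grip":1.4},{"slide":[-6.3,10.5,-7.5],"turn":0,"grip":1.4},{"slide":[-6.3,10.5,-7.5],"turn":0,"grip":1.4},{"slide":[-6.3,10.5,-5],"turn":0,"grip":1.4},{"slide":[-6.3,10.5,-1.5],"turn":0,"grip":1.4},{"slide":[-6.3,10.5,-1.5],"turn":0,"grip":1.4},{"slide":[-6.3,10.5,-1.5],"turn":0,"grip":1.4},{"slide":[-6.3,10.5,-1.5],"turn":0,"grip":1.4}]'
python3 -c "
from h import *
print(totool((.537,.0296),.0385))"
```

```text
time: 15.9
eef_pos: [0.5374, 0.0298, 0.0796]
tcp_rot: [0.744, 0.668, 0.001, 0.001]
contact_force: [0.3, -0.1, -1.5]
opening: 0.264
finger_force: 50.5
[-0.02 -0.05  4.11]
```

```bash
python3 -m inch '[{"slide":[0,-0.1,1.2],"turn":0,"grip":1.4},{"slide":[0,-0.1,2.2],"turn":0,"grip":1.4},{"slide":[0,-0.1,3.2],"turn":0,"grip":1.4},{"slide":[0,-0.1,4.1],"turn":0,"grip":1.4},{"slide":[0,-0.1,4.1],"turn":0,"grip":1.4},{"slide":[0,-0.1,4.1],"turn":0,"grip":1.4}]'
```

```text
time: 16.5
eef_pos: [0.5358, 0.03, 0.0379]
tcp_rot: [0.744, 0.668, -0.0, -0.0]
contact_force: [-3.7, 0.0, 5.5]
opening: 0.263
finger_force: 52.6
```

```bash
python3 -m inch '[{"slide":[0,0,-0.05],"turn":0,"grip":4.5},{"slide":[0,0,-0.05],"turn":0,"grip":4.5},{"slide":[0,0,-0.05],"turn":0,"grip":4.5},{"slide":[0,0,-0.05],"turn":0,"grip":4.5},{"slide":[0,0,-2.5],"turn":0,"grip":4.5},{"slide":[0,0,-6],"turn":0,"grip":4.5},{"slide":[0,0,-10],"turn":0,"grip":4},{"slide":[3,-3,-11],"turn":0,"grip":4},{"slide":[6,-6,-11],"turn":0,"grip":4},{"slide":[9,-9,-11],"turn":0,"grip":4},{"slide":[11.8,-10.3,-11],"turn":0,"grip":4},{"slide":[11.8,-10.3,-10],"turn":0,"grip":4},{"slide":[11.8,-10.3,-10],"turn":0,"grip":4},{"slide":[11.8,-10.3,-10],"turn":0,"grip":4},{"slide":[11.8,-10.3,-10],"turn":0,"grip":4}]'
python3 - <<'E'
from h import *
print(totool((.446,.1587),.0635))
K,W=cam('wrist');p,d=ctrl.read_camera('wrist');cv2.imwrite('pics/w7.png',p[:,:,::-1])
P=world(d,K,W);print(*blobs(P,d,.084,.096),sep='\n');print(*blobs(P,d,.06,.068,roi=(390,30,560,380)),sep='\n')
print(*blobs(P,d,.0275,.037,roi=(390,30,560,380)),sep='\n')
E
```

```text
time: 18.0
eef_pos: [0.4465, 0.1575, 0.1374]
tcp_rot: [0.744, 0.668, -0.0, 0.0]
contact_force: [0.7, 0.2, 0.9]
opening: 0.469
finger_force: 0.0
[ 0.12 -0.06  7.39]
(array([446. , 158.9,  16.2]), array([312., 222.]))
(array([524.2,  -9. ,  13.4]), array([421., 376.]))
(array([547.3,  84.7,  32.6]), array([450., 283.]))
(array([610.9,  -7.7,   7.3]), array([502., 341.]))
(array([536.6,  44.3,  27.9]), array([425., 303.]))
(array([546.7,  85.6,  31.4]), array([432., 256.]))
(array([546.9,  85.2,  50.2]), array([433., 256.]))
(array([557.2, 140.3,  34.3]), array([450., 203.]))
(array([575.9, 224.6,  11.1]), array([482.,  93.]))
(array([571.2, 225. ,  18.2]), array([467.,  92.]))
```

```bash
python3 -m inch '[{"slide":[0.1,0,3],"turn":0,"grip":4},{"slide":[0.1,-0.1,5.5],"turn":0,"grip":4},{"slide":[0.1,-0.1,7.4],"turn":0,"grip":4},{"slide":[0.1,-0.1,7.4],"turn":0,"grip":4},{"slide":[0.1,-0.1,7.4],"turn":0,"grip":0.8},{"slide":[0.1,-0.1,7.4],"turn":0,"grip":0.6},{"slide":[0.1,-0.1,7.4],"turn":0,"grip":0.6},{"slide":[0.1,-0.1,7.4],"turn":0,"grip":0.6},{"slide":[0.1,-0.1,7.4],"turn":0,"grip":0.6},{"slide":[0.1,-0.1,7.4],"turn":0,"grip":0.6}]' 40
python3 -c "
from h import *
print(totool((.5573,.1402),.0385))"
```

```text
time: 19.05
eef_pos: [0.4462, 0.1595, 0.0646]
tcp_rot: [0.744, 0.668, 0.001, 0.001]
contact_force: [0.6, -1.3, 4.7]
opening: 0.171
finger_force: 39.4
[-0.74 11.25  2.64]
```

```bash
python3 -m inch '[{"slide":[0,0,-2.5],"turn":0,"grip":0.6},{"slide":[0,0,-5],"turn":0,"grip":0.6},{"slide":[0,0,-7.2],"turn":0,"grip":0.6},{"slide":[-0.1,1,-7.5],"turn":0,"grip":0.6},{"slide":[-0.3,4,-7.5],"turn":0,"grip":0.6},{"slide":[-0.5,8,-7.5],"turn":0,"grip":0.6},{"slide":[-0.7,11.3,-7.5],"turn":0,"grip":0.6},{"slide":[-0.7,11.3,-7.5],"turn":0,"grip":0.6},{"slide":[-0.7,11.3,-5],"turn":0,"grip":0.6},{"slide":[-0.7,11.3,-1.5],"turn":0,"grip":0.6},{"slide":[-0.7,11.3,-1.5],"turn":0,"grip":0.6},{"slide":[-0.7,11.3,-1.5],"turn":0,"grip":0.6},{"slide":[-0.7,11.3,-1.5],"turn":0,"grip":0.6}]'
python3 - <<'E'
from h import *
print(totool((.5573,.1409),.0385))
K,W=cam('wrist');p,d=ctrl.read_camera('wrist')
z=ctrl.get_state()['eef_pos'][2];P=world(d,K,W);print(*blobs(P,d,z+.022,z+.03,roi=(285,150,340,330)),sep='\n')
E
```

```text
time: 20.35
eef_pos: [0.5573, 0.1406, 0.0797]
tcp_rot: [0.744, 0.668, 0.001, 0.001]
contact_force: [-0.0, 0.1, -0.0]
opening: 0.171
finger_force: 40.0
[ 0.03 -0.02  4.12]
(array([541.7,  -2.3, 311.3]), array([313., 289.]))
```

```bash
python3 -m inch '[{"slide":[0,0,1.2],"turn":0,"grip":0.6},{"slide":[0,0,2.2],"turn":0,"grip":0.6},{"slide":[0,0,3.2],"turn":0,"grip":0.6},{"slide":[0,0,4.1],"turn":0,"grip":0.6},{"slide":[0,0,4.1],"turn":0,"grip":0.6},{"slide":[0,0,4.1],"turn":0,"grip":0.6}]'
```

```text
time: 21.0
eef_pos: [0.557, 0.1404, 0.0377]
tcp_rot: [0.744, 0.668, 0.0, 0.0]
contact_force: [-1.4, 0.4, 5.5]
opening: 0.171
finger_force: 42.2
```

```bash
python3 -m inch '[{"slide":[0,0,-0.05],"turn":0,"grip":4},{"slide":[0,0,-0.05],"turn":0,"grip":4},{"slide":[0,0,-0.05],"turn":0,"grip":4},{"slide":[0,0,-0.05],"turn":0,"grip":4},{"slide":[0,0,-2.5],"turn":0,"grip":4},{"slide":[0,0,-6],"turn":0,"grip":4},{"slide":[0,0,-10],"turn":0,"grip":4},{"slide":[-2,0,-15],"turn":0,"grip":4},{"slide":[-4,0,-20],"turn":0,"grip":4},{"slide":[-6,0,-22],"turn":0,"grip":4},{"slide":[-6,0,-22],"turn":0,"grip":4},{"slide":[-6,0,-22],"turn":0,"grip":4},{"slide":[-6,0,-22],"turn":0,"grip":4}]'
python3 - <<'E'
from h import *
K,W=cam('wrist');p,d=ctrl.read_camera('wrist');cv2.imwrite('pics/w8.png',p[:,:,::-1])
P=world(d,K,W);print(*blobs(P,d,.06,.069,roi=(230,0,400,380)),sep='\n')
E
```

```text
time: 22.3
eef_pos: [0.5491, 0.0811, 0.2551]
tcp_rot: [0.744, 0.668, -0.001, -0.001]
contact_force: [0.0, -0.3, 0.1]
opening: 0.467
finger_force: 0.0
(array([ 521.7, -117.5,   51.8]), array([308., 323.]))
(array([527.6, -25.2,  41. ]), array([305., 260.]))
(array([535.5,  29.8,  24.3]), array([306., 216.]))
(array([547.7,  84.3,  31.9]), array([312., 168.]))
(array([452.7,  46.1, 165.8]), array([234., 206.]))
(array([556. , 139.9,  15.7]), array([314., 114.]))
```

View pics/w8.png

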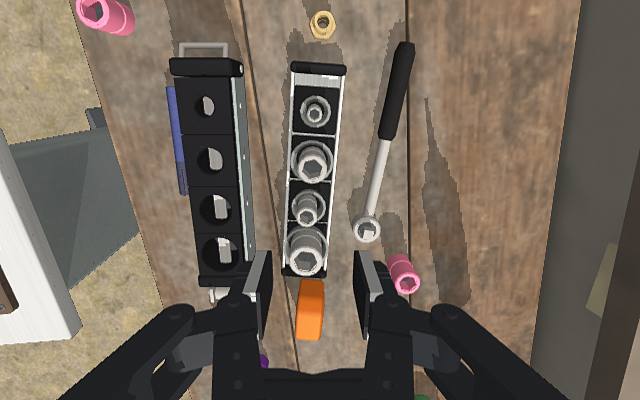

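The picture shows the 16, 32, 24 and 40 sockets upright in their own cups at (314,112), (312,165), (306,209) and (305,260). Each is within 2 mm of its cup centre with its top at seated height, and the gripper is clear of them.

```bash
python3 -c "
from plant import ctrl
print(ctrl.sign_off())"
```

```text
the job is handed in; nothing more can be done
None
```

I handed the job in at about 22 s: the lever was pressed fully down first, and all four sockets are upright, seated and released in the cups of their own size, each within 2 mm of the cup's centre by the final camera check.

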